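# Close a sample carrier with its nested lids and lift the outer lid away

### The job

Put the two orange-capped sample vials into the two bores of the blue transport carrier, one in each and fully down, and leave the blue-capped vials in the rack. Then pick up the nested pair of lids by the steel stem of the inner lid, lower both together (do not drop them) until the inner lid sits home inside the carrier's metal ring, and let go of the stem. Finally take the white outer lid by its orange collar and lift it alone, leaving the inner lid seated, and finish while still holding the outer lid level over the carrier, its lower rim at least 5 cm above the top of the stem; do not shift or knock over anything else on the table.

Things in the scene. Friction and masses are not known exactly. Their poses are not given: they have to be found in the camera images.
- rack: fixed white vial rack, 56 x 212 x 50 mm (x, y, z), origin at the centre of its underside on the table. Four bores in a row along its y axis at y = -78, -26, +26, +78 mm, each 19.5 mm in diameter, 47 mm deep. All four hold a vial at the start, in random order. Its yaw varies
- vial_a: capped sample vial, 66 mm tall in all: clear body 16 mm in diameter (9 at the tapered foot) and 44 mm long, below an orange cap 26 mm in diameter and 22 mm tall. Origin: centre of the underside of its foot, z up along the vial. Starts upright in one of the rack's four bores, cap resting on the rack's top, so its origin is 6 mm above the table. About 25 g. To be moved.
- vial_b: capped sample vial, 66 mm tall in all: clear body 16 mm in diameter (9 at the tapered foot) and 44 mm long, below an orange cap 26 mm in diameter and 22 mm tall. Origin: centre of the underside of its foot, z up along the vial. Starts upright in one of the rack's four bores, cap resting on the rack's top, so its origin is 6 mm above the table. About 25 g. To be moved.
- vial_c: capped sample vial, 66 mm tall in all: clear body 16 mm in diameter (9 at the tapered foot) and 44 mm long, below a blue cap 26 mm in diameter and 22 mm tall. Origin: centre of the underside of its foot, z up along the vial. Starts upright in one of the rack's four bores, cap resting on the rack's top, so its origin is 6 mm above the table. About 25 g. Stays in the rack.
- vial_d: capped sample vial, 66 mm tall in all: clear body 16 mm in diameter (9 at the tapered foot) and 44 mm long, below a blue cap 26 mm in diameter and 22 mm tall. Origin: centre of the underside of its foot, z up along the vial. Starts upright in one of the rack's four bores, cap resting on the rack's top, so its origin is 6 mm above the table. About 25 g. Stays in the rack.
- carrier: fixed blue block, 140 x 140 x 50 mm, with an aluminium ring on top (inner diameter 116 mm, outer 130, 6 mm high) around two bores 19.5 mm in diameter, 47 mm deep, 1.5 mm chamfer, at y = -24 and +24 mm of its frame. Origin: centre of its underside; yaw varies. A vial that is home rests with its cap on the block's top, foot 6 mm above the table
- bore0 (a point): centre of the mouth of one bore, on the block's top, 50 mm above the table
- bore1 (a point): centre of the mouth of the other bore, on the block's top, 50 mm above the table
- seat (a point): centre of the ring on the block's top, 50 mm above the table: the inner lid's origin comes here when seated
- inner_lid: loose steel cup, upside down: 108 mm in diameter (100 at the bevelled foot), 30 mm high, hollow below, with a dark steel stem 16 mm in diameter in the middle, its top 86 mm above the origin. Origin: centre of the open lower rim, z up. Starts on the pad (origin 6 mm above the table). Fits the ring with 4 mm of play all round. About 0.3 kg. Lifted by its stem it carries the outer lid along
- outer_lid: loose white lid on the inner lid, stem through its middle: 122 mm in diameter, 14 mm skirt, 4 mm plate, orange collar 40 mm in diameter (bore 21 mm), 18 to 44 mm above the origin. Origin: centre of the skirt's lower rim, z up. Nested, it is 16 mm above the inner lid's origin and the stem stands 26 mm above the collar. Lifted by the collar it slides freely off the stem. About 0.16 kg
- pad: fixed black round rest pad, 150 mm in diameter, 6 mm high, under the lids. Origin: centre of its underside
- gel: bystander: clear hand gel bottle, 64 mm in diameter, 170 mm tall, origin under its base
- pot: bystander: clear sample pot with a yellow cap, 60 mm in diameter, 70 mm tall, origin under its base
- tape: bystander: green roll of tape lying flat, 80 mm in diameter, 25 mm high, origin at the centre of its underside
- meter: bystander: grey hand-held thermometer unit with a black display, lying flat, 100 x 50 x 28 mm, origin at the centre of its underside
Not all that is in view belongs to the job. Leave any black look-alike of the vial_b alone. Leave any brown look-alike of the outer_lid alone.

How it is judged:
By the outcome, as a careful person would: the job done as asked, in the order asked, and still so for the second after the job is handed in, while the arm keeps its last pose, push and grip.
It also fails if it takes over 70 s, if anything falls off the work surface, if the arm or the gripper's body presses on something with over 40 N, if the wrist force passes 120 N, or if a joint passes its speed limit or range.

### The arm

A 6-joint arm with a two-finger parallel gripper is mounted at the origin on the work surface. World frame = base frame: x ahead of the robot, y to its left, z up, the work surface at z = 0. Lengths are in m, angles in rad, forces in N, time in s.
With the tool pointing down it reaches from about 0.35 to 0.775 m from the base axis. Payload 7.3 kg.
Tool frame: the origin (TCP) lies midway between the tips of the shut fingers; the grasp point (between the pads) lies 19 mm behind it (robot.grip_depth is the z of the grasp point in the tool frame, in m); z points along the fingers, y is the line along which they close (so a half turn about z gives the same grasp; the last joint's range is limited). The gripper opens to 92 mm and grips with 3 to 60 N. Pads are 19 mm wide; open, the fingers measure 130 mm over their backs; the gripper's body (75 mm by 190 mm) begins 47 mm behind the grasp point.
Start: joints at [-0.146, 0.342, 1.524, -0, 1.275, -0.146], TCP at [0.525, 0, 0.195] pointing down, gripper open.
Joint ranges: [-2.53, 2.53], [-0.77, 2.02], [0.04, 2.7], [-1, 4.14], [0.28, 2.66], [-3.11, 3.11]. Speed limits (rad/s): [2.57, 2.57, 3.14, 3.14, 3.14, 3.14].

### API

Orientations are given as [roll, pitch, yaw] about the fixed x, y, z axes, in that order (R = Rz(yaw) Ry(pitch) Rx(roll)).
In Python, from cell import robot, viewer gives the robot as it stands.
- The arm moves only by the tool step_arm, never from a script. Its argument "increments" is a list of rows, each an object with "delta_pos": the shift along the tool's x, y, z in cm, a list of three; "dr": the turn, a rotation vector about the tool's x, y, z in degrees, a list of three; "fingers": the closure, from -1 (fully open) to 1 (shut), so that 0 is half open. In form: [{"delta_pos": [tx, ty, tz], "dr": [wx, wy, wz], "fingers": fingers}, ...]. A call has exactly 5 rows; each row is the pose to reach, as a shift and turn from the pose commanded when the call began, along the tool's axes at that moment; what a row does not reach only later rows make up. A row lasts 1/8 s, in which the tool goes at most 62.5 mm and 10.7 degrees, less where a joint would pass 70% of its speed; a pose out of reach is approached as far as the arm can. A call with a gripper value outside its range is refused whole. The fingers move at their own pace and stop on an object; "newtons" is the grip in N (left out, the last holds). Time passes only in rows, so rows that repeat a pose let the fingers close, or fill a call up. It gives the time, the measured TCP pose, the force, the opening and the grip force at its end, in the units of the state.
- robot.observe(): the state, without advancing time (a new reading comes with each control period).
- viewer.read_camera(name): name is "scene" or "side" or "wrist"; returns the picture (420x560x3 uint8, red, green, blue); there is no depth.
- viewer.camera_params(name): a dict with "K" (3x3 intrinsics, pixels), "k1" (the pictures are not rectified: a ray, as slopes to the right and down, at radius r is drawn at 1 + k1 r^2 times it, then the intrinsics apply), "T" (4x4, takes a point from camera to world coordinates). Camera axes: x right, y down, z forward; pixel columns grow to the right and rows downward; lengths in m; the calibration is good to about 2 mm. A picture is of the moment at which its call begins: read the wrist's pose just before it. camera_params takes no time and is no camera call; for the wrist camera it gives the pose at the moment of the call.
- robot.hand_in(): hands the job in; it is judged then, once.
The state is a dict: "time": time; "qpos": joint angles; "qvel": joint speeds; "joint_efforts": joint torques, N m; "tool_pos": TCP position; "tool_rot": TCP orientation; "contact_force": force on the tool from outside, world axes, zero at the start; "torque": the same for the moment, N m; "opening": finger opening in m; "grip_force": force on a finger pad.
Only numpy, scipy, OpenCV 4.12 (cv2) and the standard library are available. Lean on these libraries where they do the work, as an engineer would, in place of code of your own. Each camera call takes 0.05 s, during which the arm holds its last target. There are 200 camera calls.

## Working session

There is one attempt and no reset: what is moved stays moved. The work goes in short steps, Python scripts to look and compute and a tool call to move; the robot and the scene stay as the last step left them, time stands still between calls to the robot, and variables do not carry over. Pictures are saved under pics/ and viewed, at most 10 in all, crops included, and the job is handed in when it is done.

Besides the shell and the picture viewer there is one more tool, called after ">>>" as name(argument=value, ...), one argument or row to a line, values as JSON. step_arm: Moves the arm, as the interface text tells. Its arguments: {"type":"object","properties":{"increments":{"type":"array"},"newtons":{"type":"number"}},"required":["increments"]}

```bash
mkdir -p pics; ls; python3 - <<'E'
from cell import robot, viewer
import cv2, numpy as np
ims=[]
for n in ["scene","side","wrist"]:
    p=viewer.camera_params(n); im=viewer.read_camera(n)
    cv2.imwrite(f"pics/{n}0.png",im[:,:,::-1]); 
    print(n,np.round(p["K"],1).tolist(),p["k1"],np.round(p["T"],3).tolist())
print(robot.observe(), robot.grip_depth)
E
```

```text
pics
scene [[508.8, 0.0, 272.9], [0.0, 508.8, 210.7], [0.0, 0.0, 1.0]] -0.03833847274777211 [[-0.621, 0.563, -0.546, 1.38], [0.784, 0.432, -0.446, 0.679], [-0.015, -0.705, -0.709, 1.154], [0.0, 0.0, 0.0, 1.0]]
side [[531.2, 0.0, 269.8], [0.0, 531.2, 204.9], [0.0, 0.0, 1.0]] -0.09500646376821718 [[0.706, -0.433, 0.56, -0.157], [-0.708, -0.43, 0.561, -0.743], [-0.002, -0.792, -0.61, 0.86], [0.0, 0.0, 0.0, 1.0]]
wrist [[365.6, 0.0, 282.2], [0.0, 365.6, 206.7], [0.0, 0.0, 1.0]] -0.10042411967684123 [[1.0, 0.0, -0.003, 0.525], [-0.0, -0.956, -0.295, 0.079], [-0.003, 0.295, -0.956, 0.385], [0.0, 0.0, 0.0, 1.0]]
{'time': 0.15, 'qpos': array([-1.45997188e-01,  3.42573427e-01,  1.52476441e+00,  3.31662162e-06,
        1.27538985e+00, -1.46021156e-01]), 'qvel': array([-0.00194683, -0.00230579, -0.00309329,  0.00112454, -0.00033765,
       -0.00050595]), 'joint_efforts': array([ 7.52666965e-04, -4.31470585e+01, -2.44352603e+01,  7.18239485e-02,
        5.38185902e-02, -1.32920518e-04]), 'tool_pos': array([5.24677636e-01, 7.22580263e-05, 1.94510631e-01]), 'tool_rot': array([-3.14047016e+00, -1.68289040e-04,  1.57081923e+00]), 'contact_force': array([-0.15725551,  0.27861605,  0.85399679]), 'torque': array([0.0646107 , 0.0499254 , 0.02469014]), 'grip_force': 0.0, 'opening': 0.09156826508171186} -0.0188
```

View pics/scene0.png

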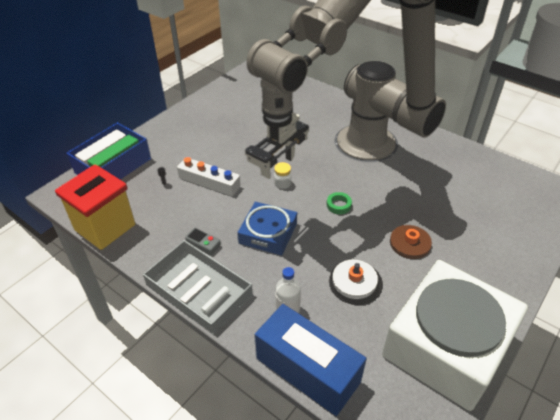

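View pics/side0.png

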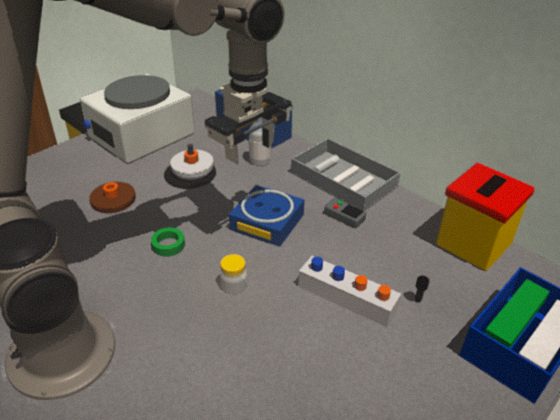

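View pics/wrist0.png

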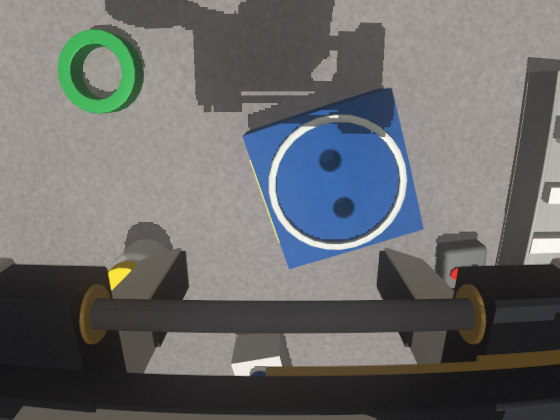

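Scene: orange caps at (187,161) and (201,166), blue caps at (214,170) and (228,175), carrier at (268,227), lids at (356,277) and the brown look-alike lid at (411,239). The wrist view shows the ring centred near (338,182), with bores at (330,160) and (343,207).

```bash
cat > h.py <<'E'
from cell import robot, viewer
import cv2, numpy as np
def snap(n):
    p=viewer.camera_params(n); im=viewer.read_camera(n); return im,p
def ray(p,uv):
    K=p["K"]; d=np.array([(uv[0]-K[0][2])/K[0][0],(uv[1]-K[1][2])/K[1][1]]); s=d.copy()
    for _ in range(20): s=d/(1+p["k1"]*(s@s))
    T=np.array(p["T"]); return T[:3,3],T[:3,:3]@np.r_[s,1]
def plane(p,uv,z):
    o,d=ray(p,uv); return o+d*(z-o[2])/d[2]
def tri(p1,a,p2,b):
    A=[];y=[]
    for p,u in((p1,a),(p2,b)):
        o,d=ray(p,u); d=d/np.linalg.norm(d); M=np.eye(3)-np.outer(d,d); A.append(M); y.append(M@o)
    return np.linalg.lstsq(np.vstack(A),np.hstack(y),rcond=None)[0]
def mask(im,lo,hi):  # HSV
    return cv2.inRange(cv2.cvtColor(im,cv2.COLOR_RGB2HSV),np.array(lo),np.array(hi))
def blobs(m,amin=20,amax=1e5):
    n,l,s,c=cv2.connectedComponentsWithStats(m)
    return [(c[i].round(1).tolist(),int(s[i,4]),s[i,:4].tolist()) for i in range(1,n) if amin<=s[i,4]<=amax]
OR=((4,170,110),(14,255,255)); BL=((105,150,60),(125,255,255))
E
python3 - <<'E'
from h import *
S,ps=snap("scene");D,pd=snap("side");W,pw=snap("wrist")
for nm,i in(("scene",S),("side",D)):
    print(nm,"or",blobs(mask(i,*OR),15,600)); print("  bl",blobs(mask(i,*BL),15,300))
m=mask(W,*BL); b=max(cv2.findContours(m,0,2)[0],key=cv2.contourArea); h=cv2.convexHull(b)
ins=cv2.drawContours(np.zeros_like(m),[h],-1,255,-1)
ring=cv2.bitwise_and(mask(W,(0,0,140),(180,80,255)),ins)
cs=max(cv2.findContours(ring,0,2)[0],key=lambda c:cv2.boundingRect(c)[2])
e=cv2.fitEllipse(cv2.convexHull(cs)); print("ring",e,plane(pw,e[0],.056))
in2=np.zeros_like(m); cv2.ellipse(in2,((e[0][0],e[0][1]),(e[1][0]*.8,e[1][1]*.8),e[2]),255,-1)
dark=cv2.bitwise_and(mask(W,(0,0,0),(180,255,75)),in2)
for q in blobs(dark,100): print("bore",q,plane(pw,q[0],.05))
E
```

```text
scene or [([187.2, 160.4], 16, [185, 159, 5, 4]), ([75.1, 208.1], 37, [63, 199, 24, 18]), ([412.1, 234.1], 137, [405, 228, 15, 14]), ([355.3, 273.2], 50, [350, 268, 12, 9])]
  bl [([113.9, 34.8], 40, [108, 29, 12, 13]), ([140.1, 34.2], 25, [137, 30, 8, 11]), ([128.7, 46.2], 208, [119, 33, 21, 31]), ([73.2, 42.1], 51, [66, 36, 13, 13]), ([115.6, 47.5], 19, [113, 42, 6, 11]), ([103.9, 66.8], 46, [99, 60, 10, 14]), ([116.9, 126.9], 96, [102, 122, 30, 11]), ([80.7, 145.6], 111, [66, 133, 35, 27]), ([32.7, 145.7], 18, [29, 142, 8, 8]), ([3.9, 167.4], 134, [0, 155, 13, 23]), ([213.8, 168.5], 18, [212, 167, 5, 4]), ([227.3, 173.1], 18, [225, 171, 5, 5]), ([291.6, 215.4], 36, [288, 212, 7, 10]), ([244.6, 230.6], 54, [240, 224, 13, 12]), ([288.0, 272.1], 72, [284, 268, 9, 9])]
side or [([191.0, 156.8], 112, [185, 150, 12, 13]), ([110.8, 189.6], 221, [102, 182, 17, 17]), ([514.2, 212.2], 33, [504, 200, 23, 23]), ([360.9, 281.9], 131, [356, 275, 11, 15]), ([384.1, 291.7], 127, [379, 285, 11, 15])]
  bl [([86.8, 123.0], 24, [84, 121, 6, 6]), ([276.5, 134.0], 22, [275, 128, 4, 13]), ([276.8, 142.2], 15, [273, 139, 9, 7]), ([316.9, 263.1], 112, [312, 257, 10, 14]), ([338.6, 272.3], 114, [334, 266, 10, 14]), ([510.7, 378.2], 30, [507, 375, 9, 7]), ([524.4, 382.8], 17, [522, 379, 6, 10]), ([517.2, 390.0], 49, [510, 383, 17, 15])]Traceback (most recent call last):
  File "<stdin>", line 8, in <module>
ValueError: max() iterable argument is empty
```

```bash
python3 - <<'E'
from h import *
S,ps=snap("scene");D,pd=snap("side");W,pw=snap("wrist")
hv=cv2.cvtColor(W,cv2.COLOR_RGB2HSV)
print(hv[182,300],hv[182,273],hv[160,330],hv[207,343],hv[245,340])
m=mask(W,(100,120,40),(130,255,255)); cv2.rectangle(m,(0,275),(560,420),0,-1)
b=max(cv2.findContours(m,0,2)[0],key=cv2.contourArea); h=cv2.convexHull(b); print(cv2.minAreaRect(b))
ins=cv2.drawContours(np.zeros_like(m),[h],-1,255,-1); ins=cv2.erode(ins,np.ones((7,7)))
ring=cv2.bitwise_and(mask(W,(0,0,110),(180,110,255)),ins)
cs=np.vstack([c for c in cv2.findContours(ring,0,2)[0] if len(c)>20])
e=cv2.fitEllipse(cv2.convexHull(cs)); print("ring",e,plane(pw,e[0],.056))
in2=np.zeros_like(m); cv2.ellipse(in2,(e[0],(e[1][0]*.75,e[1][1]*.75),e[2]),255,-1)
for q in blobs(cv2.bitwise_and(mask(W,(0,0,0),(180,255,80)),in2),100): print("bore",q,plane(pw,q[0],.05))
for n,a,c in(("A",(187.2,160.4),(384.1,291.7)),("A2",(201,165),(360.9,281.9)),("blue",(213.8,168.5),(338.6,272.3)),("blue",(227.3,173.1),(316.9,263.1)),
  ("collar",(355.3,273.2),(191,156.8)),("brown",(412,234),(110.8,189.6)),("gel",(288,272),(260,128)),("pot",(283,168),(233,264))): print(n,tri(ps,a,pd,c).round(4))
E
```

```text
[109 159 176] [ 38   9 239] [108 147  80] [107 137  80] [ 38   8 243]
((335.4908752441406, 178.30276489257812), (145.68536376953125, 154.7847137451172), 73.3007583618164)
ring ((336.4201965332031, 181.70431518554688), (133.34059143066406, 140.58738708496094), 64.72986602783203) [0.57523795 0.00202147 0.056     ]
bore ([331.3, 161.9], 157, [320, 152, 19, 18]) [0.57061106 0.01944352 0.05      ]
bore ([345.7, 207.0], 135, [336, 199, 16, 17]) [ 0.58617157 -0.02432397  0.05      ]
A [ 0.5308 -0.3828  0.0663]
A2 [ 0.5197 -0.3308  0.0653]
blue [ 0.5081 -0.2817  0.0674]
blue [ 0.4977 -0.2308  0.0669]
collar [0.5839 0.3126 0.0543]
brown [0.3468 0.3616 0.0375]
gel [0.7416 0.1982 0.1293]
pot [ 0.3682 -0.1034  0.0665]
```

>>> step_arm(
  increments=[
    {"delta_pos": [-6, 0.5, -2], "dr": [0, 0, 0], "fingers": -1},
    {"delta_pos": [-12, 0.5, -2.5], "dr": [0, 0, 0], "fingers": -1},
    {"delta_pos": [-18, 1, -2.5], "dr": [0, 0, 0], "fingers": -1},
    {"delta_pos": [-24, 1, -2.5], "dr": [0, 0, 0], "fingers": -1},
    {"delta_pos": [-30, 1, -2.5], "dr": [0, 0, 0], "fingers": -1},
  ],
)

```text
time: 1.08
tool_pos: [0.5348, -0.3019, 0.2201]
tool_rot: [3.141, 0.0, 1.571]
contact_force: [0.1, 0.1, 0.3]
opening: 0.0918
grip_force: 0.0
```

>>> step_arm(
  increments=[
    {"delta_pos": [-5, 0.5, 0], "dr": [0, 0, -6], "fingers": -1},
    {"delta_pos": [-10, 0.5, 0], "dr": [0, 0, -12.3], "fingers": -1},
    {"delta_pos": [-13, 0.5, 0], "dr": [0, 0, -12.3], "fingers": -1},
    {"delta_pos": [-13, 0.5, 0], "dr": [0, 0, -12.3], "fingers": -1},
    {"delta_pos": [-13, 0.5, 0], "dr": [0, 0, -12.3], "fingers": -1},
  ],
)

```text
time: 1.7
tool_pos: [0.5401, -0.4292, 0.2198]
tool_rot: [3.142, -0.001, 1.786]
contact_force: [0.6, 0.2, 0.0]
opening: 0.0918
grip_force: 0.0
```

```bash
python3 - <<'E'
from h import *
W,pw=snap("wrist"); cv2.imwrite("pics/w1.png",W[:,:,::-1])
o=robot.observe(); print(o["time"],o["tool_pos"],o["tool_rot"],o["contact_force"])
for c in (OR,((100,150,60),(125,255,255))):
    for q in blobs(mask(W,*c),80): print(q,plane(pw,q[0],.072).round(4))
E
```

```text
1.75 [ 0.54028467 -0.42884117  0.22017212] [ 3.14140922e+00 -4.53650950e-04  1.78638079e+00] [ 0.9545439  -0.01092428  0.04945252]
([284.8, 65.9], 227, [271, 59, 27, 17]) [ 0.5201 -0.3268  0.072 ]
([283.5, 133.3], 462, [271, 123, 26, 22]) [ 0.5316 -0.3846  0.072 ]
([343.7, 295.4], 539, [300, 287, 81, 13]) [ 0.6296 -0.5353  0.072 ]
([261.6, 353.3], 608, [250, 333, 25, 43]) [ 0.5595 -0.627   0.072 ]
([386.8, 334.5], 126, [367, 332, 35, 7]) [ 0.6904 -0.5737  0.072 ]
```

View pics/w1.png

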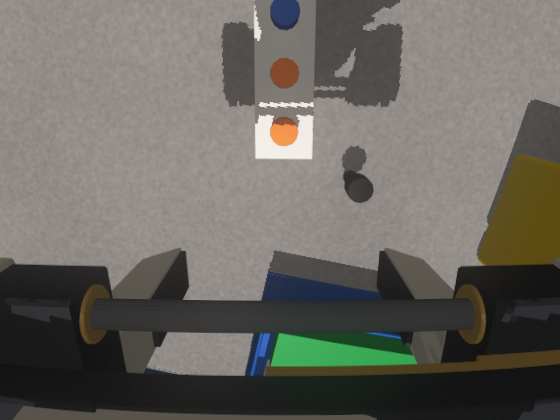

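A is the lit orange cap near (284,131), the second is the shadowed orange cap at (284,73), and blue is at (285,10). A black look-alike stands at (359,187) and a box lies below the hand.

```bash
python3 - <<'E'
from h import *
W=cv2.imread("pics/w1.png")[:,:,::-1].copy(); pw=viewer.camera_params("wrist")
m=mask(W,(2,120,50),(18,255,255)); m[250:]=0
R=pw["T"]; P=[]
for q in blobs(m,150):
    c=np.argwhere(m[q[2][1]:q[2][1]+q[2][3],q[2][0]:q[2][0]+q[2][2]]>0)
    u=(q[2][0]+q[2][2]/2,q[2][1]+q[2][3]/2); P.append(plane(pw,u,.070)); print(q,u,P[-1].round(4))
d=P[0]-P[1]; print(np.linalg.norm(d),np.degrees(np.arctan2(-d[0],d[1])))
print("black",plane(pw,(359,187),.066)); o=robot.observe()
from scipy.spatial.transform import Rotation as Ro
T=Ro.from_euler("xyz",o["tool_rot"]).as_matrix()
for p in P: print("delta tool cm",(T.T@(p-o["tool_pos"])*100).round(2))
E
```

```text
([284.0, 72.5], 654, [270, 58, 29, 30]) (284.5, 73.0) [ 0.5213 -0.3323  0.07  ]
([283.7, 131.3], 602, [271, 117, 27, 29]) (284.5, 131.5) [ 0.5324 -0.3827  0.07  ]
0.051647904189566794 12.41467851058647
black [ 0.61482193 -0.41946769  0.066     ]
delta tool cm [ 9.83  0.21 15.02]
delta tool cm [ 4.67  0.21 15.02]
```

>>> step_arm(
  increments=[
    {"delta_pos": [4.65, 0.2, 2], "dr": [0, 0, 0], "fingers": -0.2},
    {"delta_pos": [4.65, 0.2, 7], "dr": [0, 0, 0], "fingers": -0.2},
    {"delta_pos": [4.65, 0.2, 12], "dr": [0, 0, 0], "fingers": -0.2},
    {"delta_pos": [4.65, 0.2, 14.5], "dr": [0, 0, 0], "fingers": -0.2},
    {"delta_pos": [4.65, 0.2, 14.5], "dr": [0, 0, 0], "fingers": -0.2},
  ],
)

```text
time: 2.38
tool_pos: [0.5314, -0.3819, 0.0735]
tool_rot: [-3.139, -0.004, 1.787]
contact_force: [0.6, 0.7, -0.2]
opening: 0.055
grip_force: 0.0
```

>>> step_arm(
  increments=[
    {"delta_pos": [0, 0, 1], "dr": [0, 0, 0], "fingers": -0.2},
    {"delta_pos": [0, 0, 2], "dr": [0, 0, 0], "fingers": -0.2},
    {"delta_pos": [0, 0, 2], "dr": [0, 0, 0], "fingers": 0.6},
    {"delta_pos": [0, 0, 2], "dr": [0, 0, 0], "fingers": 0.6},
    {"delta_pos": [0, 0, 2], "dr": [0, 0, 0], "fingers": 0.6},
  ],
  newtons=15,
)

```text
time: 3.0
tool_pos: [0.5323, -0.3844, 0.0555]
tool_rot: [3.141, 0.001, 1.785]
contact_force: [-0.8, -0.5, -0.4]
opening: 0.0299
grip_force: 0.0
```

```bash
python3 - <<'E'
from h import *
o=robot.observe(); print(o)
E
```

```text
{'time': 3.0, 'qpos': array([-7.42107605e-01,  7.04471404e-01,  1.30484081e+00,  8.10434995e-05,
        1.13134532e+00, -9.56679259e-01]), 'qvel': array([ 0.00121973,  0.00063798,  0.00050817, -0.00079054, -0.00104866,
        0.0007733 ]), 'joint_efforts': array([ 1.29385974e-02, -5.85497117e+01, -2.25672108e+01,  1.60561554e-02,
        8.75591976e-02,  2.12138452e-04]), 'tool_pos': array([ 0.53227749, -0.38438625,  0.05554323]), 'tool_rot': array([3.14099383e+00, 7.21975982e-04, 1.78533332e+00]), 'contact_force': array([-0.75554823, -0.53747967, -0.38520689]), 'torque': array([-0.00507498,  0.01942759, -0.01062064]), 'grip_force': 0.0, 'opening': 0.02994658265016579}
```

>>> step_arm(
  increments=[
    {"delta_pos": [0, 0, 0], "dr": [0, 0, 0], "fingers": 0.6},
    {"delta_pos": [0, 0, 0], "dr": [0, 0, 0], "fingers": 0.6},
    {"delta_pos": [0, 0, 0], "dr": [0, 0, 0], "fingers": 0.6},
    {"delta_pos": [0, 0, -1.5], "dr": [0, 0, 0], "fingers": 0.6},
    {"delta_pos": [0, 0, -4], "dr": [0, 0, 0], "fingers": 0.6},
  ],
)

```text
time: 3.62
tool_pos: [0.5318, -0.3838, 0.0956]
tool_rot: [-3.141, -0.001, 1.785]
contact_force: [-0.3, 0.4, -0.0]
opening: 0.0181
grip_force: 0.0
```

```bash
python3 - <<'E'
from h import *
W,pw=snap("wrist");S,ps=snap("scene");D,pd=snap("side")
a=cv2.resize(S[120:240,120:320],(400,240)); b=cv2.resize(D[180:360,260:460],(400,360),interpolation=2)
w=cv2.resize(W,(400,300))
im=np.vstack([np.hstack([a,np.zeros((240,400,3),np.uint8)]),np.hstack([b,np.vstack([w,np.zeros((60,400,3),np.uint8)])])])
cv2.imwrite("pics/m2.png",im[:,:,::-1])
E
```

```text
(no output)
```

View pics/m2.png

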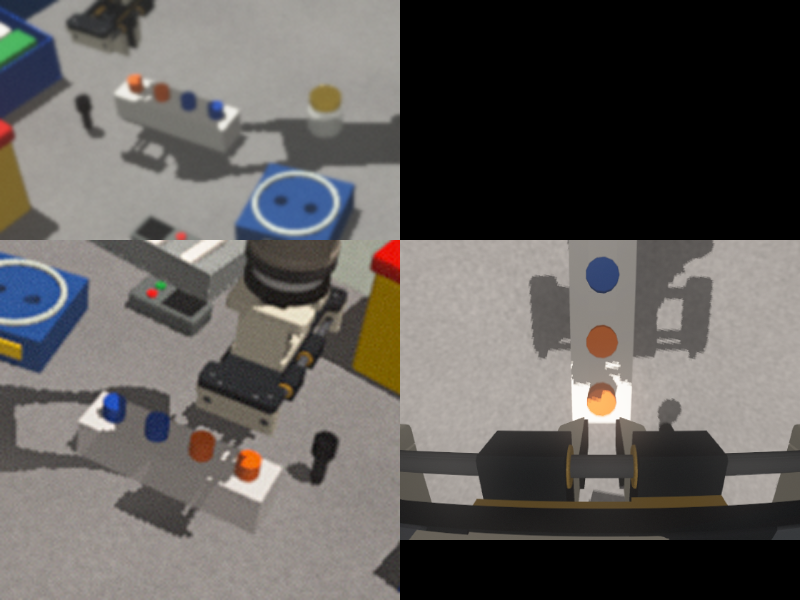

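```bash
python3 - <<'E'
from h import *
W,pw=snap("wrist"); o=robot.observe(); print(o["tool_pos"],np.array(pw["T"]).round(3).tolist())
m=mask(W,(2,120,50),(18,255,255)); m[250:]=0
for q in blobs(m,150): print(q,plane(pw,q[0],.07).round(4))
T=np.linalg.inv(np.array(pw["T"]))
for z in(0,.0188):
    c=T@np.r_[o["tool_pos"]+[0,0,z],1]; s=c[:2]/c[2]; s=s*(1+pw["k1"]*s@s); print("tcp px",s*365.6+[282.2,206.7])
cv2.imwrite("pics/w3.png",cv2.resize(W[150:330,160:400],(720,540))[:,:,::-1])
E
```

```text
[ 0.53231262 -0.38431899  0.09572803] [[0.977, 0.203, 0.065, 0.516], [0.213, -0.933, -0.291, -0.307], [0.001, 0.298, -0.955, 0.287], [0.0, 0.0, 0.0, 1.0]]
([280.0, 138.0], 1491, [259, 116, 43, 45]) [ 0.5204 -0.3319  0.07  ]
([279.8, 218.7], 1398, [260, 196, 40, 45]) [ 0.5309 -0.3811  0.07  ]
tcp px [280.77944467 239.45184356]
tcp px [280.69244766 253.39767874]
```

View pics/w3.png

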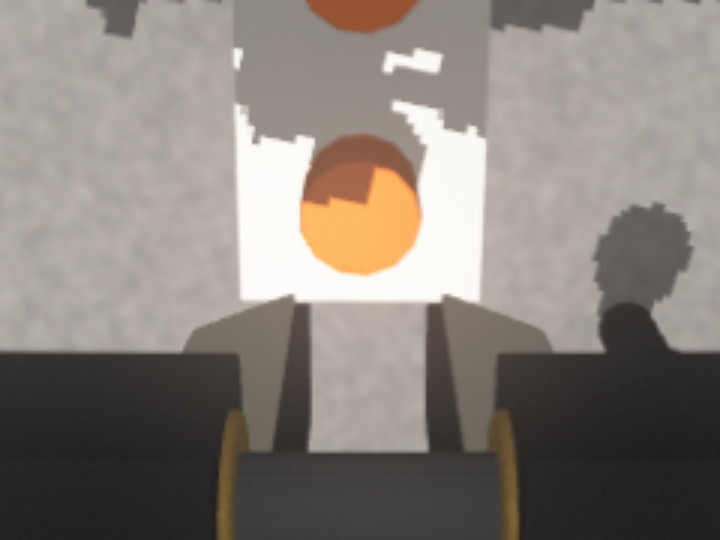

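```bash
python3 - <<'E'
from h import *
o=robot.observe(); out=[]
for n in("side","scene"):
    I,p=snap(n); T=np.linalg.inv(np.array(p["T"])); K=p["K"]; I=I.copy(); px=[]
    for z in (0,.0188,.066):
        c=T@np.r_[o["tool_pos"]+[0,0,z],1]; s=c[:2]/c[2]; s=s*(1+p["k1"]*s@s); px.append(np.array([K[0][0]*s[0]+K[0][2],K[1][1]*s[1]+K[1][2]]))
    print(n,np.round(px,1).tolist()); u,v=px[0].astype(int)
    f=5; C=cv2.resize(I[v-65:v+45,u-38:u+38],None,fx=f,fy=f,interpolation=cv2.INTER_CUBIC)
    for q in px: cv2.circle(C,tuple(int(t) for t in (q-[u-38,v-65]+.5)*f),4,(0,255,0),1)
    out.append(C)
cv2.imwrite("pics/m4.png",np.hstack(out)[:,:,::-1])
E
```

```text
side [[387.2, 281.5], [388.5, 274.9], [391.8, 257.4]]
scene [[185.4, 153.6], [184.6, 149.1], [182.6, 137.6]]
```

View pics/m4.png

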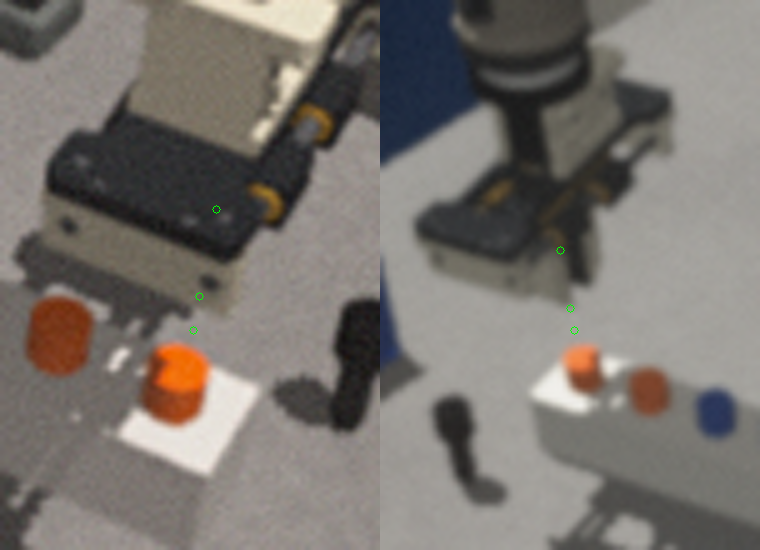

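The fingertips sit about 2 cm higher than I assumed: in both views they end between the second and third marks. I'll open and go lower.

>>> step_arm(
  increments=[
    {"delta_pos": [0, 0, 0], "dr": [0, 0, 0], "fingers": -0.2},
    {"delta_pos": [0, 0, 0], "dr": [0, 0, 0], "fingers": -0.2},
    {"delta_pos": [0, 0, 0], "dr": [0, 0, 0], "fingers": -0.2},
    {"delta_pos": [0, 0, 1], "dr": [0, 0, 0], "fingers": -0.2},
    {"delta_pos": [0, 0, 3], "dr": [0, 0, 0], "fingers": -0.2},
  ],
)

```text
time: 4.55
tool_pos: [0.5324, -0.3844, 0.0649]
tool_rot: [3.141, 0.001, 1.785]
contact_force: [-0.1, -0.2, -1.0]
opening: 0.0548
grip_force: 0.0
```

>>> step_arm(
  increments=[
    {"delta_pos": [0, 0, 1], "dr": [0, 0, 0], "fingers": -0.2},
    {"delta_pos": [0, 0, 2], "dr": [0, 0, 0], "fingers": -0.2},
    {"delta_pos": [0, 0, 2.4], "dr": [0, 0, 0], "fingers": -0.2},
    {"delta_pos": [0, 0, 2.7], "dr": [0, 0, 0], "fingers": -0.2},
    {"delta_pos": [0, 0, 2.7], "dr": [0, 0, 0], "fingers": 0.5},
  ],
)

```text
time: 5.18
tool_pos: [0.5322, -0.3842, 0.0382]
tool_rot: [3.141, 0.0, 1.786]
contact_force: [0.1, 0.7, -0.0]
opening: 0.0491
grip_force: 0.0
```

>>> step_arm(
  increments=[
    {"delta_pos": [0, 0, 0], "dr": [0, 0, 0], "fingers": 0.6},
    {"delta_pos": [0, 0, 0], "dr": [0, 0, 0], "fingers": 0.6},
    {"delta_pos": [0, 0, 0], "dr": [0, 0, 0], "fingers": 0.6},
    {"delta_pos": [0, 0, 0], "dr": [0, 0, 0], "fingers": 0.6},
    {"delta_pos": [0, 0, 0], "dr": [0, 0, 0], "fingers": 0.6},
  ],
)

```text
time: 5.8
tool_pos: [0.5322, -0.3842, 0.0383]
tool_rot: [3.141, 0.0, 1.786]
contact_force: [0.3, 0.6, 1.9]
opening: 0.0239
grip_force: 15.0
```

>>> step_arm(
  increments=[
    {"delta_pos": [0, 0, 0], "dr": [0, 0, 0], "fingers": 0.2},
    {"delta_pos": [0, 0, 0], "dr": [0, 0, 0], "fingers": 0.2},
    {"delta_pos": [0.7, 0, 0], "dr": [0, 0, 0], "fingers": 0.2},
    {"delta_pos": [0.7, 0, 0], "dr": [0, 0, 0], "fingers": 0.6},
    {"delta_pos": [0.7, 0, 0], "dr": [0, 0, 0], "fingers": 0.6},
  ],
)

```text
time: 6.42
tool_pos: [0.5306, -0.3771, 0.0381]
tool_rot: [3.141, -0.0, 1.786]
contact_force: [-0.1, -0.2, 1.0]
opening: 0.0241
grip_force: 15.0
```

>>> step_arm(
  increments=[
    {"delta_pos": [0, 0, 0], "dr": [0, 0, 0], "fingers": 0.6},
    {"delta_pos": [0, 0, 0], "dr": [0, 0, 0], "fingers": 0.6},
    {"delta_pos": [0, 0, 0], "dr": [0, 0, 0], "fingers": 0.6},
    {"delta_pos": [0, 0, 0], "dr": [0, 0, 0], "fingers": 0.6},
    {"delta_pos": [0, 0, 0], "dr": [0, 0, 0], "fingers": 0.6},
  ],
)

```text
time: 7.05
tool_pos: [0.5307, -0.3773, 0.0381]
tool_rot: [3.141, 0.0, 1.786]
contact_force: [0.8, 1.1, 1.6]
opening: 0.0245
grip_force: 15.0
```

```bash
python3 - <<'E'
from h import *
W,pw=snap("wrist"); o=robot.observe(); print(o["tool_pos"])
m=mask(W,(2,120,50),(18,255,255)); 
for q in blobs(m,150): print(q)
cv2.imwrite("pics/w5.png",cv2.resize(W[120:330,160:400],(720,630))[:600,:,::-1])
E
```

```text
[ 0.53064876 -0.37726376  0.0381194 ]
([281.5, 171.3], 2791, [253, 140, 58, 63])
([282.9, 272.7], 2611, [256, 241, 60, 60])
([338.9, 308.8], 247, [334, 287, 11, 57])
([284.0, 370.3], 191, [265, 367, 41, 9])
```

View pics/w5.png

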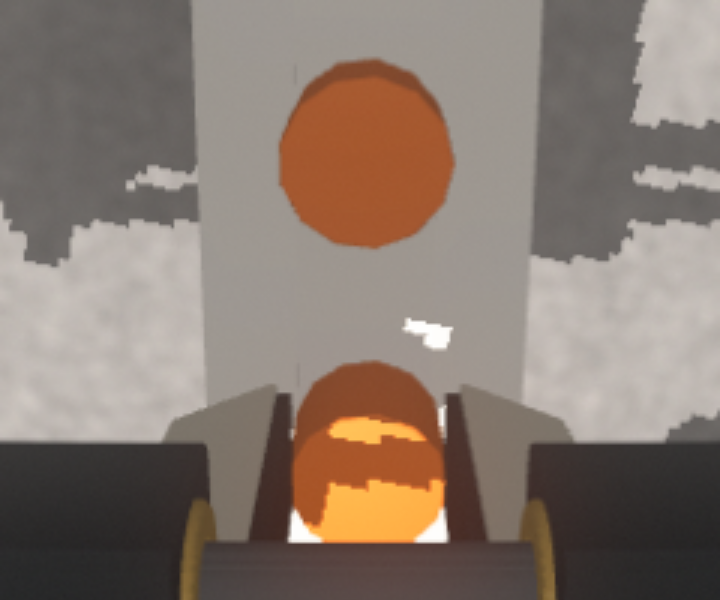

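The cap is held cleanly between the pads, its top disc centred near row 280, and the second cap is still at (281,171). I'll lift it and take another look at the carrier on the way.

>>> step_arm(
  increments=[
    {"delta_pos": [0, 0, -1], "dr": [0, 0, 0], "fingers": 0.6},
    {"delta_pos": [0, 0, -4], "dr": [0, 0, 0], "fingers": 0.6},
    {"delta_pos": [0, 0, -8], "dr": [0, 0, 0], "fingers": 0.6},
    {"delta_pos": [0, 0, -12], "dr": [0, 0, 0], "fingers": 0.6},
    {"delta_pos": [0, 0, -12], "dr": [0, 0, 0], "fingers": 0.6},
  ],
  newtons=20,
)

```text
time: 7.72
tool_pos: [0.5321, -0.3789, 0.1628]
tool_rot: [3.137, 0.007, 1.785]
contact_force: [-0.0, -0.6, -0.5]
opening: 0.0239
grip_force: 20.0
```

>>> step_arm(
  increments=[
    {"delta_pos": [5, 2, 0], "dr": [0, 0, 0], "fingers": 0.6},
    {"delta_pos": [10, 4, 0], "dr": [0, 0, 0], "fingers": 0.6},
    {"delta_pos": [15.5, 6, 0], "dr": [0, 0, 0], "fingers": 0.6},
    {"delta_pos": [21, 8.2, 0], "dr": [0, 0, 0], "fingers": 0.6},
    {"delta_pos": [25.2, 10, 0], "dr": [0, 0, 0], "fingers": 0.6},
  ],
)

```text
time: 8.35
tool_pos: [0.5742, -0.1074, 0.1575]
tool_rot: [-3.141, -0.001, 1.786]
contact_force: [0.2, -0.3, 0.6]
opening: 0.0236
grip_force: 20.0
```

>>> step_arm(
  increments=[
    {"delta_pos": [0, 0, 0], "dr": [0, 0, 0], "fingers": 0.6},
    {"delta_pos": [0, 0, 0], "dr": [0, 0, 0], "fingers": 0.6},
    {"delta_pos": [0, 0, 0], "dr": [0, 0, 0], "fingers": 0.6},
    {"delta_pos": [0, 0, 0], "dr": [0, 0, 0], "fingers": 0.6},
    {"delta_pos": [0, 0, 0], "dr": [0, 0, 0], "fingers": 0.6},
  ],
)

```text
time: 8.98
tool_pos: [0.5745, -0.1105, 0.158]
tool_rot: [3.142, 0.0, 1.784]
contact_force: [0.9, -0.5, -0.9]
opening: 0.0238
grip_force: 20.0
```

```bash
cat > c.py <<'E'
from h import *
def carrier(W,pw,lo=275):
    m=mask(W,(100,110,30),(130,255,255)); m[lo:]=0
    b=max(cv2.findContours(m,0,2)[0],key=cv2.contourArea); h=cv2.convexHull(b); print("rect",cv2.minAreaRect(b))
    ins=cv2.erode(cv2.drawContours(np.zeros_like(m),[h],-1,255,-1),np.ones((7,7)))
    ring=cv2.bitwise_and(mask(W,(0,0,100),(180,100,255)),ins)
    cs=np.vstack([c for c in cv2.findContours(ring,0,1)[0] if len(c)>40])[:,0].astype(float)
    H=cv2.convexHull(cs.astype(np.int32))[:,0]
    P=np.array([plane(pw,q,.056)[:2] for q in H]); A=np.c_[2*P,np.ones(len(P))]
    s=np.linalg.lstsq(A,(P**2).sum(1),rcond=None)[0]; r=np.sqrt(s[2]+s[:2]@s[:2]); print("ring world",s[:2].round(4),"r",r)
    e=cv2.fitEllipse(H); in2=np.zeros_like(m); cv2.ellipse(in2,(e[0],(e[1][0]*.75,e[1][1]*.75),e[2]),255,-1)
    g=cv2.cvtColor(W,cv2.COLOR_RGB2HSV)[:,:,2]; hs=mask(W,(95,60,0),(130,255,255))
    t=.65*np.median(g[(in2>0)]); d=((g<t)&(in2>0)).astype(np.uint8)
    for q in blobs(d,80): print("bore",q,plane(pw,q[0],.05).round(4))
    return s[:2]
E
python3 - <<'E'
from c import *
W,pw=snap("wrist"); cv2.imwrite("pics/w6.png",W[:,:,::-1]); o=robot.observe(); print(o["tool_pos"],o["tool_rot"],o["opening"],o["time"])
m=mask(W,(2,120,50),(18,255,255)); print([q for q in blobs(m,300)])
carrier(W,pw,250)
E
```

```text
[ 0.57452293 -0.11032209  0.15802136] [3.14151645e+00 5.34724672e-05 1.78462558e+00] 0.023523018042724442 9.025
[([282.8, 273.1], 2597, [256, 241, 58, 60])]
rect ((314.5, 66.5), (133.0, 149.0), 90.0)Traceback (most recent call last):
  File "<stdin>", line 4, in <module>
  File "c.py", line 7, in carrier
    cs=np.vstack([c for c in cv2.findContours(ring,0,1)[0] if len(c)>40])[:,0].astype(float)
       ~~~~~~~~~^^^^^^^^^^^^^^^^^^^^^^^^^^^^^^^^^^^^^^^^^^^^^^^^^^^^^^^^^
    return _nx.concatenate(arrs, 0, dtype=dtype, casting=casting)
           ~~~~~~~~~~~~~~~^^^^^^^^^^^^^^^^^^^^^^^^^^^^^^^^^^^^^^^
ValueError: need at least one array to concatenate
```

View pics/w6.png

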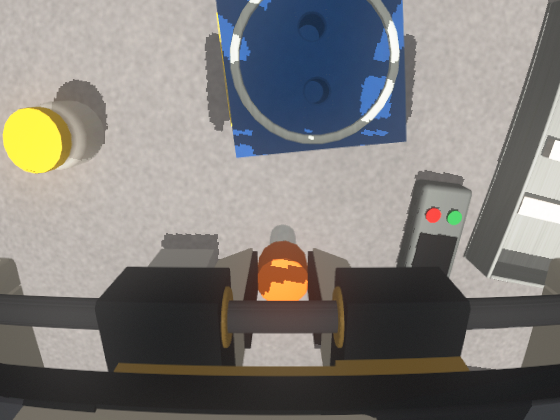

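The held vial hangs straight at (283,250). The carrier is shadowed, with bores near (310,27) and (316,91), so I'll segment it locally.

```bash
python3 - <<'E'
from c import *
W=cv2.imread("pics/w6.png"); pw=viewer.camera_params("wrist"); g=cv2.GaussianBlur(W,(3,3),0).astype(int)
print(g[91,290:345:3].tolist()); 
gr=cv2.GaussianBlur(W,(3,3),0)[:,:,0]
for u,v in((310,27),(316,91)):
    w=gr[v-20:v+21,u-20:u+21]; t,b=cv2.threshold(w,0,255,cv2.THRESH_BINARY_INV+cv2.THRESH_OTSU)
    for q in blobs(b,60):
        x,y,ww,hh=q[2]; c=(x+(ww-1)/2+u-20,y+(hh-1)/2+v-20); print(t,q,c,plane(pw,c,.05).round(4))
# ring: bright low-saturation
m=mask(cv2.cvtColor(W,cv2.COLOR_BGR2RGB),(0,0,90),(180,90,255)); m[:,:222]=0;m[:,404:]=0;m[146:]=0
P=[]
for th in np.arange(-10,190,3):   # outer edge along rays from centre
    c=np.array([314,60]); d=np.array([np.cos(np.radians(th)),np.sin(np.radians(th))])
    r=[k for k in np.arange(60,95,.5) if (q:=(c+k*d).round().astype(int))[1]>=0 and m[q[1],q[0]]]
    if len(r)>3: P.append(np.r_[plane(pw,c+(r[0])*d,.056)[:2],plane(pw,c+r[-1]*d,.056)[:2]])
P=np.array(P); print(len(P))
for Q in(P[:,:2],P[:,2:]):
    for _ in range(3):
        s=np.linalg.lstsq(np.c_[2*Q,np.ones(len(Q))],(Q**2).sum(1),rcond=None)[0]; r=np.sqrt(s[2]+s[:2]@s[:2])
        e=np.linalg.norm(Q-s[:2],axis=1)-r; Q=Q[abs(e)<max(.001,1.5*e.std())]
    print(s[:2].round(4),r.round(4),len(Q))
E
```

```text
[[100, 64, 39], [99, 63, 38], [99, 63, 38], [100, 64, 38], [97, 62, 38], [98, 62, 37], [100, 64, 38], [100, 63, 39], [100, 63, 38], [100, 63, 38], [100, 64, 39], [82, 54, 35], [73, 49, 33], [85, 56, 36], [100, 64, 40], [101, 65, 41], [102, 66, 42], [102, 66, 43], [104, 68, 44]]
88.0 ([23.3, 14.7], 376, [8, 5, 28, 26]) (311.5, 24.5) [0.5684 0.0231 0.05  ]
89.0 ([26.1, 17.3], 224, [13, 6, 21, 27]) (319.0, 90.0) [ 0.5852 -0.0229  0.05  ]
67
[ 0.5758 -0.0011] 0.0572 67
[0.5734 0.0009] 0.0674 43
```

>>> step_arm(
  increments=[
    {"delta_pos": [5, 0.8, 0], "dr": [0, 0, 0], "fingers": 0.6},
    {"delta_pos": [10, 1.6, 0], "dr": [0, 0, 0], "fingers": 0.6},
    {"delta_pos": [13.7, 2.25, 0], "dr": [0, 0, 0], "fingers": 0.6},
    {"delta_pos": [13.7, 2.25, 2.5], "dr": [0, 0, 0], "fingers": 0.6},
    {"delta_pos": [13.7, 2.25, 6], "dr": [0, 0, 0], "fingers": 0.6},
  ],
)

```text
time: 9.65
tool_pos: [0.5683, 0.0294, 0.0984]
tool_rot: [3.139, 0.001, 1.787]
contact_force: [-0.1, -0.9, -1.1]
opening: 0.0237
grip_force: 20.0
```

>>> step_arm(
  increments=[
    {"delta_pos": [0, 0, 0.5], "dr": [0, 0, 0], "fingers": 0.6},
    {"delta_pos": [0, 0, 1], "dr": [0, 0, 0], "fingers": 0.6},
    {"delta_pos": [0, 0, 1.5], "dr": [0, 0, 0], "fingers": 0.6},
    {"delta_pos": [0, 0, 2], "dr": [0, 0, 0], "fingers": 0.6},
    {"delta_pos": [0, 0, 2.5], "dr": [0, 0, 0], "fingers": 0.6},
  ],
)

```text
time: 10.28
tool_pos: [0.5676, 0.0288, 0.0731]
tool_rot: [3.141, 0.0, 1.785]
contact_force: [0.4, -0.6, 0.2]
opening: 0.0237
grip_force: 20.0
```

>>> step_arm(
  increments=[
    {"delta_pos": [0, 0, 0.7], "dr": [0, 0, 0], "fingers": 0.6},
    {"delta_pos": [0, 0, 1.4], "dr": [0, 0, 0], "fingers": 0.6},
    {"delta_pos": [0, 0, 2.1], "dr": [0, 0, 0], "fingers": 0.6},
    {"delta_pos": [0, 0, 2.7], "dr": [0, 0, 0], "fingers": 0.6},
    {"delta_pos": [0, 0, 3.0], "dr": [0, 0, 0], "fingers": 0.6},
  ],
)

```text
time: 10.9
tool_pos: [0.5672, 0.0289, 0.0425]
tool_rot: [-3.141, -0.0, 1.785]
contact_force: [0.0, 0.1, -0.4]
opening: 0.0238
grip_force: 20.0
```

>>> step_arm(
  increments=[
    {"delta_pos": [0, 0, 0.2], "dr": [0, 0, 0], "fingers": 0.6},
    {"delta_pos": [0, 0, 0.4], "dr": [0, 0, 0], "fingers": 0.6},
    {"delta_pos": [0, 0, 0.5], "dr": [0, 0, 0], "fingers": 0.6},
    {"delta_pos": [0, 0, 0.5], "dr": [0, 0, 0], "fingers": 0.1},
    {"delta_pos": [0, 0, 0.5], "dr": [0, 0, 0], "fingers": 0.1},
  ],
)

```text
time: 11.52
tool_pos: [0.5675, 0.0289, 0.0382]
tool_rot: [3.141, 0.0, 1.786]
contact_force: [-0.2, -0.1, -0.3]
opening: 0.0385
grip_force: 0.0
```

>>> step_arm(
  increments=[
    {"delta_pos": [0, 0, -1.5], "dr": [0, 0, 0], "fingers": 0},
    {"delta_pos": [0, 0, -5], "dr": [0, 0, 0], "fingers": 0},
    {"delta_pos": [-2, -1, -10], "dr": [0, 0, 0], "fingers": 0},
    {"delta_pos": [-7, -3, -12], "dr": [0, 0, 0], "fingers": 0},
    {"delta_pos": [-12, -5, -12], "dr": [0, 0, 0], "fingers": 0},
  ],
)

```text
time: 12.15
tool_pos: [0.5453, -0.1004, 0.1617]
tool_rot: [3.136, 0.003, 1.787]
contact_force: [-0.1, -0.6, 0.4]
opening: 0.0459
grip_force: 0.0
```

>>> step_arm(
  increments=[
    {"delta_pos": [-5, -2, 0], "dr": [0, 0, 0], "fingers": 0},
    {"delta_pos": [-10, -3.5, 0], "dr": [0, 0, 0], "fingers": 0},
    {"delta_pos": [-15, -5, 0], "dr": [0, 0, 0], "fingers": 0},
    {"delta_pos": [-20, -6.5, 0], "dr": [0, 0, 0], "fingers": 0},
    {"delta_pos": [-22, -7.2, 0], "dr": [0, 0, 0], "fingers": 0},
  ],
)

```text
time: 12.78
tool_pos: [0.5201, -0.3321, 0.159]
tool_rot: [3.141, 0.001, 1.783]
contact_force: [0.4, 0.2, 1.5]
opening: 0.046
grip_force: 0.0
```

```bash
python3 - <<'E'
from h import *
S,ps=snap("scene");D,pd=snap("side"); o=robot.observe(); print(o["time"],o["tool_pos"],o["tool_rot"],o["contact_force"])
for n,i in(("scene",S),("side",D)): print(n,blobs(mask(i,(2,120,50),(15,255,255)),12,400))
E
```

```text
12.875 [ 0.52016659 -0.33102991  0.15849864] [3.14115996e+00 6.43073657e-04 1.78285214e+00] [ 0.38807063 -0.35558648  0.41496976]
scene [([211.1, 31.2], 17, [205, 29, 13, 6]), ([164.2, 62.0], 106, [159, 56, 12, 13]), ([200.7, 165.4], 45, [198, 162, 6, 8]), ([94.9, 165.7], 15, [91, 165, 9, 3]), ([97.0, 203.3], 249, [60, 186, 67, 31]), ([275.3, 220.7], 65, [272, 216, 8, 11]), ([355.5, 274.3], 139, [349, 266, 14, 16])]
side [([191.1, 156.8], 143, [184, 149, 14, 15]), ([258.0, 199.4], 104, [253, 194, 11, 12]), ([360.5, 282.1], 163, [354, 275, 14, 16])]
```

>>> step_arm(
  increments=[
    {"delta_pos": [0, 0, 4], "dr": [0, 0, 0], "fingers": 0},
    {"delta_pos": [0, 0, 8], "dr": [0, 0, 0], "fingers": 0},
    {"delta_pos": [0, 0, 10.5], "dr": [0, 0, 0], "fingers": 0},
    {"delta_pos": [0, 0, 11.7], "dr": [0, 0, 0], "fingers": 0},
    {"delta_pos": [0, 0, 12], "dr": [0, 0, 0], "fingers": 0.3},
  ],
)

```text
time: 13.5
tool_pos: [0.521, -0.3282, 0.0382]
tool_rot: [3.142, -0.0, 1.787]
contact_force: [-0.5, -0.1, -0.9]
opening: 0.0399
grip_force: 0.0
```

>>> step_arm(
  increments=[
    {"delta_pos": [0, 0, 0], "dr": [0, 0, 0], "fingers": 0.6},
    {"delta_pos": [0, 0, 0], "dr": [0, 0, 0], "fingers": 0.6},
    {"delta_pos": [0, 0, 0], "dr": [0, 0, 0], "fingers": 0.6},
    {"delta_pos": [0, 0, 0], "dr": [0, 0, 0], "fingers": 0.6},
    {"delta_pos": [0, 0, 0], "dr": [0, 0, 0], "fingers": 0.6},
  ],
)

```text
time: 14.12
tool_pos: [0.5211, -0.33, 0.0404]
tool_rot: [3.14, 0.002, 1.785]
contact_force: [-3.6, 1.2, 7.8]
opening: 0.0186
grip_force: 14.9
```

```bash
python3 - <<'E'
from h import *
W,pw=snap("wrist"); o=robot.observe(); print(o["tool_pos"],o["opening"])
print(blobs(mask(W,(2,120,50),(18,255,255)),300))
print("A now",tri(viewer.camera_params("scene"),(275.3,220.7),viewer.camera_params("side"),(258,199.4)))
E
```

```text
[ 0.52109017 -0.32998118  0.04035548] 0.01847327033065794
[([283.3, 264.1], 2273, [261, 233, 46, 63])]
A now [0.56897902 0.02454779 0.06433182]
```

>>> step_arm(
  increments=[
    {"delta_pos": [0, 0, 0], "dr": [0, 0, 0], "fingers": 0.2},
    {"delta_pos": [0, 0, 0], "dr": [0, 0, 0], "fingers": 0},
    {"delta_pos": [0, 0, 0], "dr": [0, 0, 0], "fingers": 0},
    {"delta_pos": [0, 0, 0], "dr": [0, 0, 0], "fingers": 0},
    {"delta_pos": [0, 0, 0], "dr": [0, 0, 0], "fingers": 0},
  ],
)

```text
time: 14.8
tool_pos: [0.5207, -0.3292, 0.0379]
tool_rot: [3.142, -0.0, 1.786]
contact_force: [0.0, 0.0, 0.1]
opening: 0.0461
grip_force: 0.0
```

```bash
python3 - <<'E'
from h import *
W,pw=snap("wrist"); S,ps=snap("scene");D,pd=snap("side"); o=robot.observe(); print(o["tool_pos"],o["opening"],o["contact_force"])
M=(2,120,50),(18,255,255)
print(blobs(mask(W,*M),300)); 
for n,i in(("scene",S),("side",D)): print(n,blobs(mask(i,(2,120,50),(15,255,255)),12,400))
print(blobs(mask(D,*BL),60,200))
a=cv2.resize(W[150:330,180:380],(400,360)); f=cv2.resize(D[250:330,300:400],(400,320)); 
cv2.imwrite("pics/v10.png",np.hstack([a[:320],f])[:,:,::-1])
E
```

```text
[ 0.52062913 -0.32922885  0.03790177] 0.04600089393535456 [0.11340237 0.26185337 0.18329971]
[([283.7, 267.6], 2654, [258, 236, 53, 63])]
scene [([197.0, 43.2], 343, [181, 28, 37, 27]), ([166.2, 60.1], 157, [159, 52, 15, 17]), ([201.1, 165.6], 36, [199, 162, 5, 9]), ([95.1, 165.8], 16, [91, 165, 9, 3]), ([96.9, 203.3], 237, [60, 187, 67, 30]), ([275.2, 220.8], 66, [272, 216, 8, 11]), ([355.5, 274.2], 138, [349, 266, 14, 16])]
side [([191.1, 156.8], 144, [184, 149, 14, 15]), ([452.1, 184.7], 13, [450, 182, 5, 6]), ([258.0, 199.5], 103, [254, 194, 10, 12]), ([365.1, 282.2], 38, [362, 276, 6, 14])]
[([228.4, 95.8], 146, [216, 88, 28, 18]), ([316.6, 263.7], 111, [312, 257, 10, 14])]
```

View pics/v10.png

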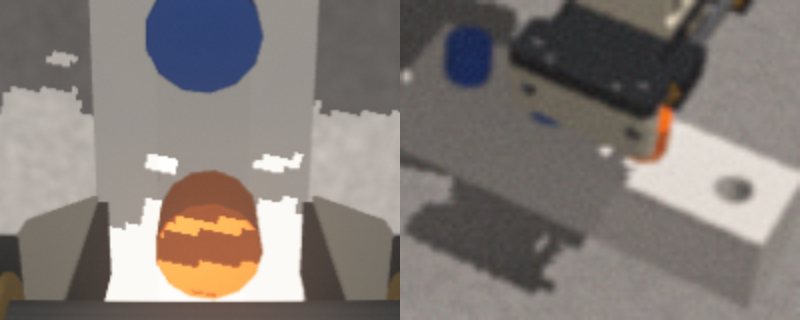

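The second vial is upright in the rack at about (284,268), with the cap between the pads. The closure rode over the cap's top edge, so the tips are still too high. I'll go lower, feeling for contact.

>>> step_arm(
  increments=[
    {"delta_pos": [-0.2, 0, 0.4], "dr": [0, 0, 0], "fingers": 0},
    {"delta_pos": [-0.2, 0, 0.8], "dr": [0, 0, 0], "fingers": 0},
    {"delta_pos": [-0.2, 0, 1.0], "dr": [0, 0, 0], "fingers": 0},
    {"delta_pos": [-0.2, 0, 1.0], "dr": [0, 0, 0], "fingers": 0},
    {"delta_pos": [-0.2, 0, 1.0], "dr": [0, 0, 0], "fingers": 0},
  ],
)

```text
time: 15.58
tool_pos: [0.5211, -0.3313, 0.0281]
tool_rot: [3.141, 0.0, 1.785]
contact_force: [-0.3, 0.1, -0.0]
opening: 0.0461
grip_force: 0.0
```

>>> step_arm(
  increments=[
    {"delta_pos": [0, 0, 0.1], "dr": [0, 0, 0], "fingers": 0},
    {"delta_pos": [0, 0, 0.2], "dr": [0, 0, 0], "fingers": 0},
    {"delta_pos": [0, 0, 0.3], "dr": [0, 0, 0], "fingers": 0},
    {"delta_pos": [0, 0, 0.4], "dr": [0, 0, 0], "fingers": 0},
    {"delta_pos": [0, 0, 0.4], "dr": [0, 0, 0], "fingers": 0},
  ],
)

```text
time: 16.2
tool_pos: [0.521, -0.3312, 0.024]
tool_rot: [-3.142, -0.0, 1.785]
contact_force: [-0.2, 0.1, 0.6]
opening: 0.0461
grip_force: 0.0
```

>>> step_arm(
  increments=[
    {"delta_pos": [0, 0, 0], "dr": [0, 0, 0], "fingers": 0.6},
    {"delta_pos": [0, 0, 0], "dr": [0, 0, 0], "fingers": 0.6},
    {"delta_pos": [0, 0, 0], "dr": [0, 0, 0], "fingers": 0.6},
    {"delta_pos": [0, 0, 0], "dr": [0, 0, 0], "fingers": 0.6},
    {"delta_pos": [0, 0, 0], "dr": [0, 0, 0], "fingers": 0.6},
  ],
)

```text
time: 16.82
tool_pos: [0.5211, -0.3313, 0.0241]
tool_rot: [3.141, 0.0, 1.785]
contact_force: [-0.6, -0.3, -0.5]
opening: 0.0256
grip_force: 20.0
```

>>> step_arm(
  increments=[
    {"delta_pos": [0, 0, -2], "dr": [0, 0, 0], "fingers": 0.6},
    {"delta_pos": [0, 0, -5], "dr": [0, 0, 0], "fingers": 0.6},
    {"delta_pos": [0, 0, -8], "dr": [0, 0, 0], "fingers": 0.6},
    {"delta_pos": [0, 0, -12], "dr": [0, 0, 0], "fingers": 0.6},
    {"delta_pos": [0, 0, -12], "dr": [0, 0, 0], "fingers": 0.6},
  ],
)

```text
time: 17.45
tool_pos: [0.5226, -0.3325, 0.1476]
tool_rot: [3.137, 0.006, 1.786]
contact_force: [0.2, -0.5, -0.9]
opening: 0.0254
grip_force: 20.0
```

```bash
python3 - <<'E'
from h import *
W,pw=snap("wrist"); o=robot.observe(); print(o["tool_pos"],o["opening"])
print(blobs(mask(W,(2,120,50),(18,255,255)),300))
E
```

```text
[ 0.52158284 -0.3316982   0.14535107] 0.025378438686849466
[([282.2, 275.5], 2714, [254, 246, 58, 55])]
```

>>> step_arm(
  increments=[
    {"delta_pos": [5, 2, 0], "dr": [0, 0, 0], "fingers": 0.6},
    {"delta_pos": [10.5, 4.5, 0], "dr": [0, 0, 0], "fingers": 0.6},
    {"delta_pos": [16, 7, 0], "dr": [0, 0, 0], "fingers": 0.6},
    {"delta_pos": [21.5, 9.5, 0], "dr": [0, 0, 0], "fingers": 0.6},
    {"delta_pos": [27, 11.9, 0], "dr": [0, 0, 0], "fingers": 0.6},
  ],
)

```text
time: 18.12
tool_pos: [0.5791, -0.04, 0.1424]
tool_rot: [-3.139, -0.001, 1.785]
contact_force: [0.8, -1.1, -0.4]
opening: 0.0254
grip_force: 20.0
```

>>> step_arm(
  increments=[
    {"delta_pos": [1.9, 0.8, 0], "dr": [0, 0, 0], "fingers": 0.6},
    {"delta_pos": [1.9, 0.8, 1], "dr": [0, 0, 0], "fingers": 0.6},
    {"delta_pos": [1.9, 0.8, 3], "dr": [0, 0, 0], "fingers": 0.6},
    {"delta_pos": [1.9, 0.8, 5], "dr": [0, 0, 0], "fingers": 0.6},
    {"delta_pos": [1.9, 0.8, 6.5], "dr": [0, 0, 0], "fingers": 0.6},
  ],
)

```text
time: 18.75
tool_pos: [0.5825, -0.0236, 0.077]
tool_rot: [-3.139, -0.0, 1.783]
contact_force: [0.1, -0.6, -1.1]
opening: 0.0255
grip_force: 20.0
```

>>> step_arm(
  increments=[
    {"delta_pos": [0, 0, 0.5], "dr": [0, 0, 0], "fingers": 0.6},
    {"delta_pos": [0, 0, 1], "dr": [0, 0, 0], "fingers": 0.6},
    {"delta_pos": [0, 0, 1.5], "dr": [0, 0, 0], "fingers": 0.6},
    {"delta_pos": [0, 0, 2], "dr": [0, 0, 0], "fingers": 0.6},
    {"delta_pos": [0, 0, 2], "dr": [0, 0, 0], "fingers": 0.6},
  ],
)

```text
time: 19.38
tool_pos: [0.5834, -0.0217, 0.0588]
tool_rot: [-3.141, -0.0, 1.786]
contact_force: [0.4, 0.8, -0.4]
opening: 0.0255
grip_force: 20.0
```

>>> step_arm(
  increments=[
    {"delta_pos": [0, 0, 0.8], "dr": [0, 0, 0], "fingers": 0.6},
    {"delta_pos": [0, 0, 1.6], "dr": [0, 0, 0], "fingers": 0.6},
    {"delta_pos": [0, 0, 2.4], "dr": [0, 0, 0], "fingers": 0.6},
    {"delta_pos": [0, 0, 3.0], "dr": [0, 0, 0], "fingers": 0.6},
    {"delta_pos": [0, 0, 3.2], "dr": [0, 0, 0], "fingers": 0.6},
  ],
)

```text
time: 20.0
tool_pos: [0.5833, -0.0218, 0.0264]
tool_rot: [-3.141, -0.0, 1.785]
contact_force: [-0.4, -0.4, 0.9]
opening: 0.0252
grip_force: 20.0
```

>>> step_arm(
  increments=[
    {"delta_pos": [0, 0, 0.15], "dr": [0, 0, 0], "fingers": 0.6},
    {"delta_pos": [0, 0, 0.3], "dr": [0, 0, 0], "fingers": 0.6},
    {"delta_pos": [0, 0, 0.3], "dr": [0, 0, 0], "fingers": 0.3},
    {"delta_pos": [0, 0, 0.3], "dr": [0, 0, 0], "fingers": 0.2},
    {"delta_pos": [0, 0, 0.3], "dr": [0, 0, 0], "fingers": 0.2},
  ],
)

```text
time: 20.62
tool_pos: [0.5836, -0.0218, 0.0241]
tool_rot: [3.141, 0.0, 1.785]
contact_force: [-1.0, 0.6, 0.6]
opening: 0.0369
grip_force: 0.0
```

>>> step_arm(
  increments=[
    {"delta_pos": [0, 0, -1.5], "dr": [0, 0, 0], "fingers": 0.2},
    {"delta_pos": [0, 0, -5], "dr": [0, 0, 0], "fingers": 0.2},
    {"delta_pos": [0, 0, -10], "dr": [0, 0, 0], "fingers": 0.2},
    {"delta_pos": [0, 0, -15], "dr": [0, 0, 0], "fingers": 0.2},
    {"delta_pos": [0, 0, -19.5], "dr": [0, 0, 0], "fingers": 0},
  ],
)

```text
time: 21.25
tool_pos: [0.5836, -0.0218, 0.2224]
tool_rot: [3.139, 0.001, 1.785]
contact_force: [1.8, -0.0, 0.0]
opening: 0.0426
grip_force: 0.0
```

>>> step_arm(
  increments=[
    {"delta_pos": [5, 1.5, 0], "dr": [0, 0, 0], "fingers": 0},
    {"delta_pos": [10.5, 3.2, 0], "dr": [0, 0, 0], "fingers": 0},
    {"delta_pos": [16, 5, 0], "dr": [0, 0, 0], "fingers": 0},
    {"delta_pos": [22.7, 7.1, 0], "dr": [0, 0, 0], "fingers": 0},
    {"delta_pos": [22.7, 7.1, 0], "dr": [0, 0, 0], "fingers": 0},
  ],
)

```text
time: 21.88
tool_pos: [0.6039, 0.2192, 0.2198]
tool_rot: [3.141, -0.001, 1.79]
contact_force: [0.3, -0.2, -1.2]
opening: 0.0462
grip_force: 0.0
```

```bash
python3 - <<'E'
from h import *
W,pw=snap("wrist"); S,ps=snap("scene");D,pd=snap("side"); o=robot.observe(); print(o["time"],o["tool_pos"],o["tool_rot"])
cv2.imwrite("pics/w7.png",W[:,:,::-1])
for n,i in(("scene",S),("side",D)): print(n,blobs(mask(i,(2,120,50),(15,255,255)),12,400))
W=W.copy(); W[262:]=0
for q in blobs(mask(W,(2,120,50),(18,255,255)),100): print("orange",q,plane(pw,q[0],.066).round(4))
for q in blobs(mask(W,(0,0,150),(180,40,255)),300): print("white",q,plane(pw,q[0],.04).round(4))
for q in blobs(mask(W,(0,0,0),(180,255,70)),60): print("dark",q,plane(pw,q[0],.092).round(4))
E
```

```text
22.025 [0.60449894 0.21459511 0.21960002] [3.14119164e+00 6.33453124e-04 1.78587126e+00]
scene [([201.6, 41.0], 363, [181, 28, 39, 29]), ([166.5, 60.2], 133, [159, 52, 16, 17]), ([95.0, 165.7], 13, [91, 165, 9, 3]), ([97.4, 203.1], 248, [60, 187, 67, 30]), ([259.9, 217.1], 62, [256, 213, 8, 10]), ([275.3, 220.8], 65, [272, 216, 8, 11]), ([411.7, 236.0], 225, [404, 228, 17, 17]), ([427.9, 247.1], 34, [425, 241, 6, 12]), ([355.4, 274.7], 130, [349, 267, 14, 15])]
side [([190.8, 157.2], 144, [184, 150, 14, 14]), ([109.4, 190.4], 300, [92, 182, 30, 18]), ([511.6, 185.5], 20, [508, 182, 8, 8]), ([500.2, 189.9], 29, [496, 185, 10, 11]), ([511.3, 198.6], 47, [505, 193, 12, 14]), ([258.0, 199.4], 103, [253, 194, 11, 12]), ([123.8, 204.4], 109, [113, 197, 21, 14]), ([275.4, 204.9], 110, [271, 199, 10, 13]), ([105.2, 209.2], 28, [99, 206, 13, 7])]
orange ([71.3, 18.4], 3634, [19, 0, 110, 47]) [0.385  0.3256 0.066 ]
orange ([282.4, 77.5], 1089, [261, 56, 44, 45]) [0.5836 0.3118 0.066 ]
white ([234.1, 6.9], 868, [207, 0, 81, 23]) [0.5253 0.3661 0.04  ]
white ([253.0, 151.0], 87642, [0, 0, 545, 262]) [0.5698 0.2367 0.04  ]
white ([253.6, 29.0], 377, [240, 17, 26, 22]) [0.5472 0.3505 0.04  ]
white ([50.8, 213.3], 511, [37, 199, 28, 29]) [0.3616 0.1218 0.04  ]
dark ([56.0, 13.0], 1782, [18, 0, 95, 38]) [0.3858 0.3257 0.092 ]
dark ([114.6, 21.2], 423, [92, 0, 38, 43]) [0.4384 0.3271 0.092 ]
dark ([520.4, 111.9], 12505, [463, 0, 97, 221]) [0.7955 0.3331 0.092 ]
dark ([234.2, 47.0], 2251, [203, 5, 125, 111]) [0.5401 0.3259 0.092 ]
dark ([282.3, 73.2], 103, [274, 68, 17, 13]) [0.5831 0.314  0.092 ]
dark ([279.9, 340.2], 88749, [0, 230, 560, 190]) [0.6375 0.0586 0.092 ]
```

>>> step_arm(
  increments=[
    {"delta_pos": [5.5, 0, 0], "dr": [0, 0, 0], "fingers": 0},
    {"delta_pos": [10.05, 0, 1], "dr": [0, 0, 0], "fingers": 0},
    {"delta_pos": [10.05, 0, 5], "dr": [0, 0, 0], "fingers": 0},
    {"delta_pos": [10.05, 0, 10], "dr": [0, 0, 0], "fingers": 0},
    {"delta_pos": [10.05, 0, 14], "dr": [0, 0, 0], "fingers": 0},
  ],
)

```text
time: 22.65
tool_pos: [0.5833, 0.3109, 0.0778]
tool_rot: [-3.141, 0.001, 1.783]
contact_force: [0.1, 0.1, -0.9]
opening: 0.046
grip_force: 0.0
```

>>> step_arm(
  increments=[
    {"delta_pos": [0, 0, 1], "dr": [0, 0, 0], "fingers": 0},
    {"delta_pos": [0, 0, 2], "dr": [0, 0, 0], "fingers": 0},
    {"delta_pos": [0, 0, 3], "dr": [0, 0, 0], "fingers": 0},
    {"delta_pos": [0, 0, 3.7], "dr": [0, 0, 0], "fingers": 0},
    {"delta_pos": [0, 0, 4], "dr": [0, 0, 0], "fingers": 0},
  ],
)

```text
time: 23.28
tool_pos: [0.5832, 0.3133, 0.039]
tool_rot: [3.141, -0.0, 1.786]
contact_force: [-0.7, 0.5, -0.6]
opening: 0.0458
grip_force: 0.0
```

>>> step_arm(
  increments=[
    {"delta_pos": [0, 0, 0], "dr": [0, 0, 0], "fingers": 0.85},
    {"delta_pos": [0, 0, 0], "dr": [0, 0, 0], "fingers": 0.85},
    {"delta_pos": [0, 0, 0], "dr": [0, 0, 0], "fingers": 0.85},
    {"delta_pos": [0, 0, 0], "dr": [0, 0, 0], "fingers": 0.85},
    {"delta_pos": [0, 0, 0], "dr": [0, 0, 0], "fingers": 0.85},
  ],
  newtons=45,
)

```text
time: 23.9
tool_pos: [0.5833, 0.3133, 0.0393]
tool_rot: [3.141, -0.0, 1.785]
contact_force: [-0.2, -0.6, 1.3]
opening: 0.015
grip_force: 45.0
```

>>> step_arm(
  increments=[
    {"delta_pos": [0, 0, -1], "dr": [0, 0, 0], "fingers": 0.85},
    {"delta_pos": [0, 0, -3], "dr": [0, 0, 0], "fingers": 0.85},
    {"delta_pos": [0, 0, -6], "dr": [0, 0, 0], "fingers": 0.85},
    {"delta_pos": [0, 0, -9], "dr": [0, 0, 0], "fingers": 0.85},
    {"delta_pos": [0, 0, -10], "dr": [0, 0, 0], "fingers": 0.85},
  ],
)

```text
time: 24.52
tool_pos: [0.5839, 0.3136, 0.141]
tool_rot: [3.139, -0.0, 1.785]
contact_force: [-0.1, 0.2, -4.5]
opening: 0.015
grip_force: 45.0
```

```bash
python3 - <<'E'
from h import *
S,ps=snap("scene");D,pd=snap("side"); o=robot.observe(); print(o["tool_pos"],o["tool_rot"],o["contact_force"],o["opening"],o["torque"])
a=[q for q in blobs(mask(S,(2,120,50),(15,255,255)),12,400) if 240<q[0][0]<420 and q[0][1]>100]; b=[q for q in blobs(mask(D,(2,120,50),(15,255,255)),12,400) if 150<q[0][0]<300]
print(a,b)
A=tri(ps,(275.3,220.8),pd,(258,199.4));B=tri(ps,(259.9,217.1),pd,(275.4,204.9)); print(A,B,(A+B)/2,np.linalg.norm(A-B))
# control: same method bias, from first pictures of rack caps & ring in scene/side
for n,I,p,box in(("scene",S,ps,(230,195,310,255)),("side",D,pd,(225,180,310,245))):
    x0,y0,x1,y1=box; w=mask(I,(0,0,130),(180,70,255))[y0:y1,x0:x1]
    for q in blobs(w,20): print(n,q[0][0]+x0,q[0][1]+y0,q[1:],plane(p,(q[2][0]+(q[2][2]-1)/2+x0,q[2][1]+(q[2][3]-1)/2+y0),.056).round(4))
E
```

```text
[0.58338648 0.3133877  0.13967423] [ 3.14033713e+00 -1.77716761e-04  1.78551964e+00] [-0.38118457  0.47286201 -4.87524416] 0.014714697934475494 [0.04336218 0.00761074 0.01008798]
[([259.9, 217.1], 62, [256, 213, 8, 10]), ([275.3, 220.8], 64, [272, 216, 8, 11]), ([357.8, 255.5], 25, [354, 253, 9, 5])] [([187.8, 125.2], 155, [181, 118, 15, 14]), ([258.0, 199.4], 103, [253, 194, 11, 12]), ([275.4, 204.8], 109, [271, 199, 10, 13])]
[0.56915398 0.02470612 0.06415248] [ 0.58448054 -0.02139951  0.06348997] [0.57681726 0.00165331 0.06382123] 0.04859086090110396
scene 270.1 220.0 (2684, [0, 0, 80, 60]) [0.5857 0.0154 0.056 ]
side 234.0 193.0 (331, [0, 0, 25, 32]) [0.5503 0.0825 0.056 ]
side 268.9 182.4 (21, [40, 0, 8, 7]) [0.6455 0.0646 0.056 ]
side 295.8 184.1 (74, [55, 0, 30, 9]) [0.6902 0.0131 0.056 ]
side 267.3 204.8 (393, [16, 9, 53, 33]) [5.761e-01 3.000e-04 5.600e-02]
side 307.6 203.7 (22, [80, 20, 5, 9]) [ 0.6491 -0.0674  0.056 ]
side 241.4 239.8 (224, [0, 50, 42, 15]) [ 0.4561 -0.0502  0.056 ]
side 298.1 240.0 (114, [59, 52, 26, 13]) [ 0.5363 -0.1359  0.056 ]
```

>>> step_arm(
  increments=[
    {"delta_pos": [-3, -2, 0], "dr": [0, 0, 0], "fingers": 0.85},
    {"delta_pos": [-7, -4, 0], "dr": [0, 0, 0], "fingers": 0.85},
    {"delta_pos": [-12, -5.5, 0], "dr": [0, 0, 0], "fingers": 0.85},
    {"delta_pos": [-17, -6.5, 0], "dr": [0, 0, 0], "fingers": 0.85},
    {"delta_pos": [-22, -7.3, 0], "dr": [0, 0, 0], "fingers": 0.85},
  ],
)

```text
time: 25.25
tool_pos: [0.5574, 0.0812, 0.1374]
tool_rot: [-3.139, -0.001, 1.786]
contact_force: [1.2, 0.0, -5.7]
opening: 0.015
grip_force: 45.0
```

>>> step_arm(
  increments=[
    {"delta_pos": [-4, 0, 0], "dr": [0, 0, 0], "fingers": 0.85},
    {"delta_pos": [-7, 0, 0], "dr": [0, 0, 0], "fingers": 0.85},
    {"delta_pos": [-8.4, 0, 0], "dr": [0, 0, 0], "fingers": 0.85},
    {"delta_pos": [-8.4, 0, 0], "dr": [0, 0, 0], "fingers": 0.85},
    {"delta_pos": [-8.4, 0, 0], "dr": [0, 0, 0], "fingers": 0.85},
  ],
)

```text
time: 25.88
tool_pos: [0.5761, 0.002, 0.1386]
tool_rot: [-3.141, -0.001, 1.786]
contact_force: [0.5, 0.9, -6.0]
opening: 0.0151
grip_force: 45.0
```

```bash
python3 - <<'E'
from h import *
S,ps=snap("scene");D,pd=snap("side"); o=robot.observe(); print(o["tool_pos"],o["tool_rot"],o["contact_force"],o["opening"],o["torque"])
for n,i in(("scene",S),("side",D)): print(n,[q for q in blobs(mask(i,(2,120,50),(15,255,255)),12,400) if 150<q[0][0]<360])
E
```

```text
[0.57632941 0.00202321 0.13893398] [-3.14136995e+00 -4.25804723e-04  1.78702952e+00] [ 0.33518677  0.26043688 -4.60121078] 0.014679347003706584 [-0.01762539  0.01148263 -0.02952582]
scene [([201.3, 41.3], 375, [181, 27, 39, 30]), ([166.3, 60.3], 129, [159, 53, 16, 16]), ([268.6, 199.7], 92, [262, 192, 12, 14]), ([275.4, 223.0], 40, [272, 220, 8, 7])]
side [([266.2, 172.5], 185, [258, 165, 17, 15]), ([257.8, 202.1], 61, [254, 198, 10, 9]), ([275.4, 204.9], 110, [271, 199, 10, 13])]
```

>>> step_arm(
  increments=[
    {"delta_pos": [-0.1, 0, 1], "dr": [0, 0, 0], "fingers": 0.85},
    {"delta_pos": [-0.1, 0, 2.2], "dr": [0, 0, 0], "fingers": 0.85},
    {"delta_pos": [-0.1, 0, 3.4], "dr": [0, 0, 0], "fingers": 0.85},
    {"delta_pos": [-0.1, 0, 4.4], "dr": [0, 0, 0], "fingers": 0.85},
    {"delta_pos": [-0.1, 0, 4.6], "dr": [0, 0, 0], "fingers": 0.85},
  ],
)

```text
time: 26.6
tool_pos: [0.5762, -0.0002, 0.0919]
tool_rot: [-3.14, -0.001, 1.785]
contact_force: [0.4, 0.3, -4.9]
opening: 0.0152
grip_force: 45.0
```

>>> step_arm(
  increments=[
    {"delta_pos": [0, 0, 0.1], "dr": [0, 0, 0], "fingers": 0.85},
    {"delta_pos": [0, 0, 0.2], "dr": [0, 0, 0], "fingers": 0.85},
    {"delta_pos": [0, 0, 0.4], "dr": [0, 0, 0], "fingers": 0.85},
    {"delta_pos": [0, 0, 0.5], "dr": [0, 0, 0], "fingers": 0.85},
    {"delta_pos": [0, 0, 0.5], "dr": [0, 0, 0], "fingers": 0.85},
  ],
)

```text
time: 27.22
tool_pos: [0.5768, -0.0003, 0.088]
tool_rot: [3.142, 0.0, 1.785]
contact_force: [-0.1, 0.5, -5.9]
opening: 0.0143
grip_force: 45.0
```

>>> step_arm(
  increments=[
    {"delta_pos": [0, 0, 0.1], "dr": [0, 0, 0], "fingers": 0.85},
    {"delta_pos": [0, 0, 0.2], "dr": [0, 0, 0], "fingers": 0.85},
    {"delta_pos": [0, 0, 0.3], "dr": [0, 0, 0], "fingers": 0.85},
    {"delta_pos": [0, 0, 0.4], "dr": [0, 0, 0], "fingers": 0.85},
    {"delta_pos": [0, 0, 0.4], "dr": [0, 0, 0], "fingers": 0.85},
  ],
)

```text
time: 27.85
tool_pos: [0.5768, -0.0003, 0.0839]
tool_rot: [-3.141, -0.0, 1.785]
contact_force: [-0.4, 0.2, -4.9]
opening: 0.0148
grip_force: 45.0
```

>>> step_arm(
  increments=[
    {"delta_pos": [0, 0, 0.05], "dr": [0, 0, 0], "fingers": 0.85},
    {"delta_pos": [0, 0, 0.1], "dr": [0, 0, 0], "fingers": 0.85},
    {"delta_pos": [0, 0, 0.1], "dr": [0, 0, 0], "fingers": 0.85},
    {"delta_pos": [0, 0, 0.1], "dr": [0, 0, 0], "fingers": 0.85},
    {"delta_pos": [0, 0, 0.1], "dr": [0, 0, 0], "fingers": 0.85},
  ],
)

```text
time: 28.48
tool_pos: [0.577, -0.0003, 0.0833]
tool_rot: [3.141, 0.0, 1.785]
contact_force: [-1.2, -0.1, -1.6]
opening: 0.0149
grip_force: 45.0
```

>>> step_arm(
  increments=[
    {"delta_pos": [0, 0, 0], "dr": [0, 0, 0], "fingers": 0.6},
    {"delta_pos": [0, 0, 0], "dr": [0, 0, 0], "fingers": 0.3},
    {"delta_pos": [0, 0, 0], "dr": [0, 0, 0], "fingers": 0},
    {"delta_pos": [0, 0, 0], "dr": [0, 0, 0], "fingers": -0.3},
    {"delta_pos": [0, 0, 0], "dr": [0, 0, 0], "fingers": -0.3},
  ],
)

```text
time: 29.1
tool_pos: [0.5769, -0.0003, 0.0831]
tool_rot: [3.141, 0.0, 1.785]
contact_force: [-0.1, -1.3, -0.3]
opening: 0.0541
grip_force: 0.0
```

>>> step_arm(
  increments=[
    {"delta_pos": [0, 0, 0], "dr": [0, 0, 0], "fingers": -0.3},
    {"delta_pos": [0, 0, 0], "dr": [0, 0, 0], "fingers": -0.3},
    {"delta_pos": [0, 0, 0], "dr": [0, 0, 0], "fingers": -0.3},
    {"delta_pos": [0, 0, 0.3], "dr": [0, 0, 0], "fingers": -0.3},
    {"delta_pos": [0, 0, 0.6], "dr": [0, 0, 0], "fingers": -0.3},
  ],
)

```text
time: 29.72
tool_pos: [0.5768, -0.0003, 0.0768]
tool_rot: [-3.142, 0.0, 1.785]
contact_force: [0.2, 0.3, 0.6]
opening: 0.0596
grip_force: 0.0
```

```bash
python3 - <<'E'
from h import *
S,ps=snap("scene");D,pd=snap("side"); o=robot.observe(); print(o["tool_pos"],o["contact_force"],o["opening"])
for n,i in(("scene",S),("side",D)): print(n,[q for q in blobs(mask(i,(2,120,50),(15,255,255)),12,400) if 150<q[0][0]<360])
E
```

```text
[ 5.76493848e-01 -2.36057289e-04  7.65203565e-02] [-0.32856122 -0.2679049   0.06110529] 0.05973419889616302
scene [([201.3, 41.4], 370, [181, 27, 39, 30]), ([166.3, 60.3], 138, [159, 53, 16, 16]), ([269.4, 212.6], 72, [265, 205, 9, 14])]
side [([268.9, 191.8], 148, [260, 183, 16, 16])]
```

>>> step_arm(
  increments=[
    {"delta_pos": [0, 0, 0.2], "dr": [0, 0, 0], "fingers": -0.3},
    {"delta_pos": [0, 0, 0.4], "dr": [0, 0, 0], "fingers": -0.3},
    {"delta_pos": [0, 0, 0.6], "dr": [0, 0, 0], "fingers": -0.3},
    {"delta_pos": [0, 0, 0.7], "dr": [0, 0, 0], "fingers": -0.3},
    {"delta_pos": [0, 0, 0.7], "dr": [0, 0, 0], "fingers": -0.3},
  ],
)

```text
time: 30.45
tool_pos: [0.5768, -0.0003, 0.0699]
tool_rot: [-3.142, -0.0, 1.785]
contact_force: [0.7, -0.0, -0.5]
opening: 0.0598
grip_force: 0.0
```

>>> step_arm(
  increments=[
    {"delta_pos": [0, 0, 0.1], "dr": [0, 0, 0], "fingers": -0.3},
    {"delta_pos": [0, 0, 0.2], "dr": [0, 0, 0], "fingers": -0.3},
    {"delta_pos": [0, 0, 0.3], "dr": [0, 0, 0], "fingers": -0.3},
    {"delta_pos": [0, 0, 0.3], "dr": [0, 0, 0], "fingers": -0.3},
    {"delta_pos": [0, 0, 0.3], "dr": [0, 0, 0], "fingers": -0.3},
  ],
)

```text
time: 31.08
tool_pos: [0.5768, -0.0003, 0.067]
tool_rot: [3.142, 0.0, 1.785]
contact_force: [0.2, -0.2, -0.1]
opening: 0.0597
grip_force: 0.0
```

>>> step_arm(
  increments=[
    {"delta_pos": [0, 0, 0.2], "dr": [0, 0, 0], "fingers": -0.3},
    {"delta_pos": [0, 0, 0.4], "dr": [0, 0, 0], "fingers": -0.3},
    {"delta_pos": [0, 0, 0.6], "dr": [0, 0, 0], "fingers": -0.3},
    {"delta_pos": [0, 0, 0.8], "dr": [0, 0, 0], "fingers": -0.3},
    {"delta_pos": [0, 0, 0.8], "dr": [0, 0, 0], "fingers": -0.3},
  ],
)

```text
time: 31.7
tool_pos: [0.5767, -0.0003, 0.0588]
tool_rot: [-3.141, -0.0, 1.785]
contact_force: [-0.3, -0.1, -1.0]
opening: 0.0597
grip_force: 0.0
```

>>> step_arm(
  increments=[
    {"delta_pos": [0, 0, 0], "dr": [0, 0, 0], "fingers": 0.4},
    {"delta_pos": [0, 0, 0], "dr": [0, 0, 0], "fingers": 0.4},
    {"delta_pos": [0, 0, 0], "dr": [0, 0, 0], "fingers": 0.4},
    {"delta_pos": [0, 0, 0], "dr": [0, 0, 0], "fingers": 0.4},
    {"delta_pos": [0, 0, 0], "dr": [0, 0, 0], "fingers": 0.4},
  ],
  newtons=30,
)

```text
time: 32.33
tool_pos: [0.577, -0.0003, 0.0591]
tool_rot: [3.141, 0.0, 1.785]
contact_force: [1.4, 0.2, 0.8]
opening: 0.039
grip_force: 30.0
```

>>> step_arm(
  increments=[
    {"delta_pos": [0, 0, -0.5], "dr": [0, 0, 0], "fingers": 0.4},
    {"delta_pos": [0, 0, -1.2], "dr": [0, 0, 0], "fingers": 0.4},
    {"delta_pos": [0, 0, -2.2], "dr": [0, 0, 0], "fingers": 0.4},
    {"delta_pos": [0, 0, -3.2], "dr": [0, 0, 0], "fingers": 0.4},
    {"delta_pos": [0, 0, -4.2], "dr": [0, 0, 0], "fingers": 0.4},
  ],
)

```text
time: 32.95
tool_pos: [0.5769, -0.0003, 0.102]
tool_rot: [3.141, 0.0, 1.786]
contact_force: [0.0, 0.2, -2.2]
opening: 0.0392
grip_force: 30.0
```

>>> step_arm(
  increments=[
    {"delta_pos": [0, 0, -1.5], "dr": [0, 0, 0], "fingers": 0.4},
    {"delta_pos": [0, 0, -3.5], "dr": [0, 0, 0], "fingers": 0.4},
    {"delta_pos": [0, 0, -6], "dr": [0, 0, 0], "fingers": 0.4},
    {"delta_pos": [0, 0, -8.5], "dr": [0, 0, 0], "fingers": 0.4},
    {"delta_pos": [0, 0, -10], "dr": [0, 0, 0], "fingers": 0.4},
  ],
)

```text
time: 33.58
tool_pos: [0.5773, -0.0003, 0.2031]
tool_rot: [3.139, 0.001, 1.785]
contact_force: [-1.0, -0.4, -2.1]
opening: 0.0392
grip_force: 30.0
```

>>> step_arm(
  increments=[
    {"delta_pos": [0, 0, 0], "dr": [0, 0, 0], "fingers": 0.4},
    {"delta_pos": [0, 0, 0], "dr": [0, 0, 0], "fingers": 0.4},
    {"delta_pos": [0, 0, 0], "dr": [0, 0, 0], "fingers": 0.4},
    {"delta_pos": [0, 0, 0], "dr": [0, 0, 0], "fingers": 0.4},
    {"delta_pos": [0, 0, 0], "dr": [0, 0, 0], "fingers": 0.4},
  ],
)

```text
time: 34.2
tool_pos: [0.5767, -0.0003, 0.2007]
tool_rot: [-3.141, -0.0, 1.785]
contact_force: [0.4, 0.2, -1.6]
opening: 0.0391
grip_force: 30.0
```

```bash
python3 - <<'E'
from h import *
S,ps=snap("scene");D,pd=snap("side"); o=robot.observe(); print(o["time"],o["tool_pos"],o["contact_force"],o["opening"])
L=[]
for n,i,p in(("scene",S,ps),("side",D,pd)):
    a=[q for q in blobs(mask(i,(2,120,50),(15,255,255)),12,400) if 200<q[0][0]<360 and q[0][1]>50]; print(n,a)
    T=np.linalg.inv(np.array(p["T"])); K=p["K"]
    for P in([.5763,.0005,.136],[.5763,.0005,.115],[.5763,.0005,.085],[.62,.0005,.08]): # stem top, stem mid, stem foot, cup top
        c=T@np.r_[P,1]; s=c[:2]/c[2]; s=s*(1+p["k1"]*s@s); u=[K[0][0]*s[0]+K[0][2],K[1][1]*s[1]+K[1][2]]
        r=i[int(u[1]),int(u[0])-6:int(u[0])+7:3].mean(1).round().tolist(); print(np.round(u),r)
cv2.imwrite("pics/end.png",np.hstack([S,D])[:,:,::-1])
E
```

```text
34.3 [ 5.76778322e-01 -2.72977638e-04  2.00914819e-01] [-0.74304174 -0.13423098 -1.94634313] 0.038608719903933074
scene [([269.2, 175.2], 71, [266, 169, 7, 13])]
[267. 201.] [157.0, 144.0, 60.0, 126.0, 161.0]
[267. 206.] [184.0, 106.0, 51.0, 166.0, 185.0]
[267. 214.] [173.0, 77.0, 51.0, 78.0, 89.0]
[258. 223.] [110.0, 178.0, 173.0, 88.0, 87.0]
side [([270.1, 139.5], 158, [265, 131, 11, 18])]
[267. 178.] [118.0, 117.0, 39.0, 41.0, 126.0]
[267. 186.] [76.0, 68.0, 43.0, 43.0, 70.0]
[267. 196.] [62.0, 66.0, 42.0, 41.0, 64.0]
[279. 190.] [67.0, 61.0, 104.0, 143.0, 135.0]
```

```bash
python3 -c "
from cell import robot
print(robot.hand_in())"
```

```text
the job is handed in; nothing more can be done
None
```

I handed the job in at about 34 s: both orange-capped vials are in the carrier bores, the inner lid is seated in the ring, and the outer lid is held level about 7 cm above the stem; readings and camera checks agreed, but no verdict came back.

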